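Hold a square in the corner of a rehung drop-down door

TASK

The drop-down door of this pump module has just been rehung and I want to see whether it opens square. Pull the door down until it lies fully open on its stop, then take the engineer's square from the bench and press it into the corner between the open door and the plain left-hand part of the front panel, stock flat on the door and pointing straight out, blade upright with its outer edge flat against the panel. Finish with it still gripped and pressed against both faces so I can look for gaps, and leave the jars and the screwdriver where they are.

Things in the scene. Friction and masses are not known exactly. Their poses are not given: they have to be found in the camera images.
- cabinet: White bench-top pump module, fixed, 280 deep, 360 wide, 238 mm high, door towards the robot, turned a few degrees about z. Origin on the bench, in the plane of the front panel, at mid width; x points into the module (away from the robot), y to its left as the robot sees it, z up. The plinth is set back 35 mm. Nothing stands on top.
- door_angle (a joint): Angle of the drop-down door, rad: 0 shut and upright, growing as its top comes out towards the robot and down, 1.571 level, on a firm stop. Starts shut or a little ajar (to 0.35), no latch. A friction hinge (0.55 N m) keeps it wherever it is left; 2 to 4 N at the handle open it, less further down.
- door: White flat door leaf, 350 wide, 160 high, 15 mm thick; door mass 0.5 kg. Origin on the hinge axis, mid width. z runs along the leaf to the free edge (162 mm), y along the hinge (left), x normal to the inner face: into the module when shut, straight up when open. Inner face at x = 0, outer at -15 mm. Open, the inner face is 70 mm above the bench.
- door_hinge (a point): Point on the hinge axis at mid width, 70 mm above the bench, in the plane of the front panel; the hinge axis runs along the cabinet's y. The inner face of the open door meets the panel here. Turns with the door.
- door_handle (a point): Middle of the steel pull bar on the door's outer face: round, 10 mm thick, 120 mm long along y, a post at each end; 150 mm from the hinge along the leaf (12 mm short of the free edge), centre line 35 mm off the outer face (30 mm gap). Door shut: 220 mm above the bench; open: below the leaf, 15 mm clear of the bench. Axes of the leaf.
- corner (a point): A place for the heel: on the line where the open door meets the front panel, 85 mm left of mid width, 70 mm above the bench; fixed, axes of the cabinet. The white upright panel behind the door is flat, at the cabinet's x = 0, 68 to 238 mm up: plain for y 0 to 180 mm; right of that an opening (y -150 to 0) with a black pump head set back inside.
- square: Steel engineer's square, 0.2 to 0.36 kg, standing loose on its stock, blade up. Dark stock 110 long, 18 thick, 24 mm high; bright blade 28 wide, 4 thick, at one end, top 120 mm above the underside, outer edge flush with the stock's end. Origin at the outer heel, underside, mid thickness; x out through the blade's outer edge (stock: x 0 to -110 mm), z up, y across.
- square_grip (a point): A good place to grip the stock across its 18 mm thickness: 70 mm from the heel along the stock, 12 mm above its underside, clear of the blade. Axes of the square. Steel on the painted door or panel has a friction of about 0.6, so the stock drags if slid over the door while pressed down.
- large_jar: White plastic screw-top jar, 84 mm across, 115 mm high, loose; origin at the centre of its underside. Leave alone.
- small_jar: White plastic screw-top jar, 56 mm across, 75 mm high, loose; origin at the centre of its underside. Leave alone.
- screwdriver: Screwdriver lying on the bench, about 200 mm long; origin under its middle. Leave alone.
Not all that is in view belongs to the job. Of the things that look like the square, the largest one is meant.

How it is judged:
By the outcome, as a careful person would: the job done as asked, in the order asked, and still so for the second after the job is handed in, while the arm keeps its last pose, push and grip.
It also fails if it takes over 72 s, if anything falls off the work surface, if the arm or the gripper's body presses on something with over 40 N, if the wrist force passes 120 N, or if a joint passes its speed limit or range.

ROBOT

A 6-joint arm with a two-finger parallel gripper is mounted at the origin on the work surface. World frame = base frame: x ahead of the robot, y to its left, z up, the work surface at z = 0. Lengths are in m, angles in rad, forces in N, time in s.
With the tool pointing down it reaches from about 0.375 to 0.975 m from the base axis. Payload 3.8 kg.
Tool frame: the origin (TCP) lies on the mounting face of the last link; the fingertips stand 173 mm ahead of it and the grasp point (between the pads) lies 155 mm ahead of it; z points along the fingers, y is the direction in which the jaws open and shut (so a half turn about z gives the same grasp; the last joint's range is limited). The gripper opens to 85 mm and grips with 20 to 120 N. Pads are 22 mm wide; open, the fingers measure 114 mm over their backs; the gripper's body (76 mm by 85 mm) begins 54 mm behind the grasp point. The pads swing forward as they close: fully open they stand 13 mm farther back than shut.
Start: joints at [1.064, 0.264, 1.604, -0, 1.274, -0.037], TCP at [0.306, 0.602, 0.405] pointing down, gripper open.
Joint ranges: [-2.63, 2.63], [-0.94, 2.18], [0.31, 2.57], [-1.31, 4.45], [0, 2.66], [-2.55, 2.55]. Speed limits (rad/s): [2.57, 2.57, 3.14, 3.14, 3.14, 3.14].

INTERFACE

Orientations are given as a rotation vector (axis times angle).
In Python, from workcell import bot gives the robot as it stands.
- The arm moves only by the shell command python3 -m jog 'ROWS' [FORCE]. ROWS is JSON, a list that holds one entry, the list of rows, each a list of 7 numbers: the closure, from 0 (fully open) to 1 (shut), then the shift along the tool's x, y, z in cm, then the turn, a rotation vector about the tool's x, y, z in rad. A call has 1 to 12 rows; each row is the pose to reach, as a shift and turn from the pose commanded when the call began, along the tool's axes at that moment; what a row does not reach only later rows make up. A row lasts 1/8 s, in which the tool goes at most 62.5 mm and 10.7 degrees, less where a joint would pass 70% of its speed; a pose out of reach is approached as far as the arm can. A call with a gripper value outside its range is refused whole. The fingers move at their own pace and stop on an object; FORCE is the grip in N (left out, the last holds). Time passes only in rows, so rows that repeat a pose let the fingers close. It gives the time, the measured TCP pose, the force and the opening at its end, in the units of the state.
- bot.read_state(): the state, without advancing time (a new reading comes with each control period).
- bot.read_camera(name): name is "scene" or "side" or "wrist"; returns the picture (400x640x3 uint8, red, green, blue); there is no depth.
- bot.camera_model(name): a dict with "intrinsics" (3x3 intrinsics, pixels), "k1" (the pictures are not rectified: a ray, as slopes to the right and down, at radius r is drawn at 1 + k1 r^2 times it, then the intrinsics apply), "rvec" (rotation vector, rad) and "tvec" (3), from world to camera coordinates, as OpenCV has them. Camera axes: x right, y down, z forward; pixel columns grow to the right and rows downward; lengths in m; the calibration is good to about 2 mm. A picture is of the moment at which its call begins: read the wrist's pose just before it. camera_model takes no time and is no camera call; for the wrist camera it gives the pose at the moment of the call.
- bot.finish_job(): hands the job in, once; it reports no verdict.
The state is a dict: "time": time; "q": joint angles; "joint_vel": joint speeds; "joint_torque": joint torques, N m; "tool_pos": TCP position; "tcp_rot": TCP orientation; "wrist_force": force on the tool from outside, world axes, zero at the start; "torque": the same for the moment, N m; "width": opening from 0.0 (shut) to 1.0 (fully open).
Only numpy, scipy, OpenCV 4.12 (cv2) and the standard library are available. Lean on these libraries where they do the work, as an engineer would, in place of code of your own. Each camera call takes 0.05 s, during which the arm holds its last target.

## Working session

There is one attempt and no reset: what is moved stays moved. The work goes in short steps, Python scripts to look and compute and a shell command to move; the robot and the scene stay as the last step left them, time stands still between calls to the robot, and variables do not carry over. Pictures are saved under pics/ and viewed, and the job is handed in when it is done.

```bash
ls; mkdir -p pics; python3 - <<'E'
from workcell import bot
import cv2
print(bot.read_state())
for n in ("scene","side","wrist"):
    m=bot.camera_model(n);print(n,m)
    im=bot.read_camera(n);cv2.imwrite(f"pics/{n}0.png",im[:,:,::-1])
E
```

```text
pics
{'time': 0.0, 'q': array([ 1.06406256e+00,  2.64755977e-01,  1.60536429e+00,  5.99642255e-06,
        1.27369955e+00, -3.68866705e-02]), 'joint_vel': array([ 1.11092671e-03, -4.97530024e-04, -6.56527238e-05, -1.94434197e-03,
       -1.62567595e-03,  3.92447516e-04]), 'joint_torque': array([-8.66019436e-04, -5.15098679e+01, -3.67322767e+01, -1.33685012e-04,
        1.25053813e-02, -2.11580436e-05]), 'tool_pos': array([0.30543391, 0.60156168, 0.40336494]), 'tcp_rot': array([-0.73112604, -3.05471054,  0.00336691]), 'wrist_force': array([-0.77302177,  0.30434714,  0.63070868]), 'torque': array([0.00148133, 0.01166493, 0.08425396]), 'width': 1.0016853948036628}
scene {'intrinsics': array([[499.63465962,   0.        , 321.52440179],
       [  0.        , 499.63465962, 187.62584784],
       [  0.        ,   0.        ,   1.        ]]), 'k1': -0.017711559414069385, 'rvec': array([ 1.82479237,  2.24340499, -0.39474177]), 'tvec': array([ 0.16590292, -0.40022526,  1.58859146])}
side {'intrinsics': array([[407.21873945,   0.        , 319.45076546],
       [  0.        , 407.21873945, 208.87522906],
       [  0.        ,   0.        ,   1.        ]]), 'k1': -0.028412582029552876, 'rvec': array([ 1.84658549, -2.25130259,  0.35852032]), 'tvec': array([0.03597255, 0.54761958, 1.072775  ])}
wrist {'intrinsics': array([[295.55429311,   0.        , 321.36298247],
       [  0.        , 295.55429311, 200.28663042],
       [  0.        ,   0.        ,   1.        ]]), 'k1': -0.02540533315683567, 'rvec': array([-2.47711961, -1.52191703, -0.20114987]), 'tvec': array([-0.67308209, -0.03388946,  0.37809211])}
```

View pics/scene0.png

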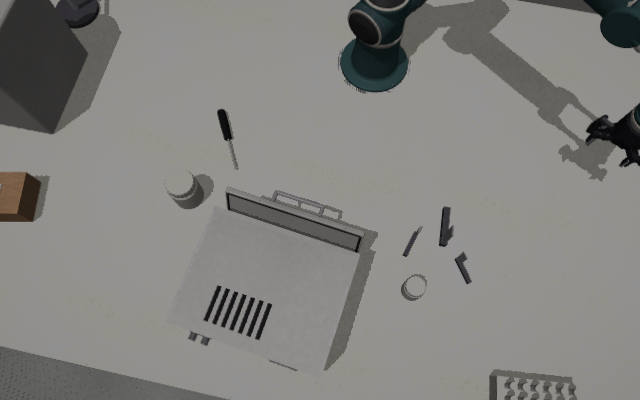

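View pics/side0.png

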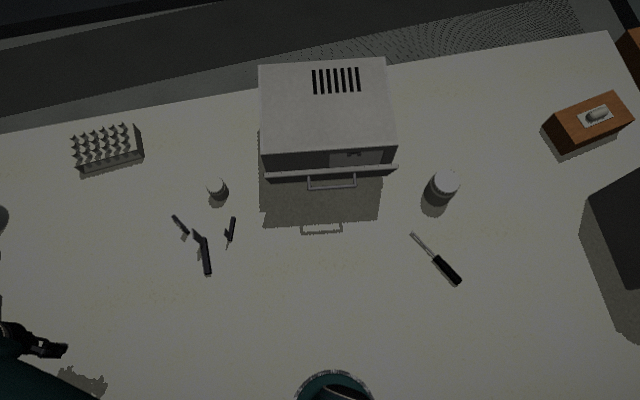

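View pics/wrist0.png

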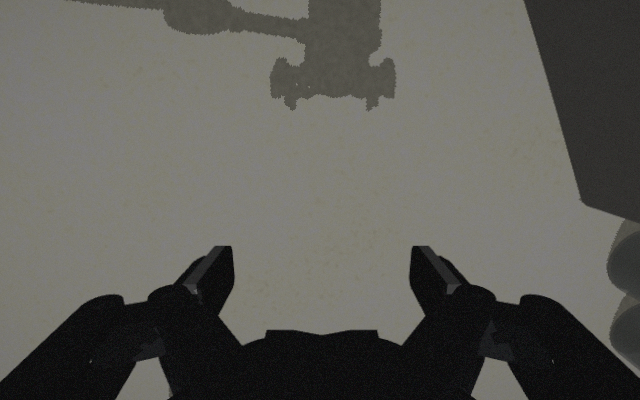

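Scene: the cabinet's door is ajar with its handle at (308,207). There are three square-like things at (445,226), (412,241) and (462,267). In the side view they are at about (204,252), (230,232) and (180,225). The large jar is at (182,183), the small jar at (415,287) and the screwdriver at (228,138). I'll write the helpers and enlarge.

```bash
cat > h.py <<'E'
import numpy as np, cv2
from scipy.spatial.transform import Rotation as R
from scipy.optimize import least_squares
from workcell import bot
def model(n):
    m=bot.camera_model(n); return {k:np.array(v) for k,v in m.items()}
def ray(m,u,v):
    K=m["intrinsics"]; d=cv2.undistortPoints(np.array([[[u,v]]],float),K,np.array([float(m["k1"]),0,0,0]))[0,0]
    Rm=R.from_rotvec(m["rvec"]).as_matrix()
    o=-Rm.T@m["tvec"]; r=Rm.T@np.array([d[0],d[1],1]); return o,r/np.linalg.norm(r)
def atz(m,u,v,z):
    o,d=ray(m,u,v); return o+d*(z-o[2])/d[2]
def tri(pairs):
    A=np.zeros((3,3));b=np.zeros(3);rs=[ray(*p) for p in pairs]
    for o,d in rs:
        P=np.eye(3)-np.outer(d,d);A+=P;b+=P@o
    x=np.linalg.solve(A,b); return x,[np.linalg.norm((np.eye(3)-np.outer(d,d))@(x-o))*1e3 for o,d in rs]
def proj(m,p):
    return cv2.projectPoints(np.array(p,float).reshape(-1,1,3),m["rvec"],m["tvec"],m["intrinsics"],np.array([float(m["k1"]),0,0,0]))[0][:,0]
E
python3 - <<'E'
import cv2,numpy as np
a=cv2.imread("pics/scene0.png")[195:305,385:495];b=cv2.imread("pics/side0.png")[170:290,160:260]
f=lambda x,s:cv2.convertScaleAbs(cv2.resize(x,None,fx=s,fy=s,interpolation=cv2.INTER_CUBIC),alpha=1.5)
A=f(a,4);B=f(b,3.6)[:440]
B=cv2.copyMakeBorder(B,0,440-B.shape[0],0,0,cv2.BORDER_CONSTANT) if B.shape[0]<440 else B
cv2.imwrite("pics/c1.png",np.hstack([A,B]))
a=cv2.imread("pics/scene0.png")[165:265,210:390];cv2.imwrite("pics/c2.png",f(a,4.4))
a=cv2.imread("pics/side0.png")[50:230,250:410];cv2.imwrite("pics/c3.png",f(a,3.3))
E
```

```text
(no output)
```

View pics/c1.png

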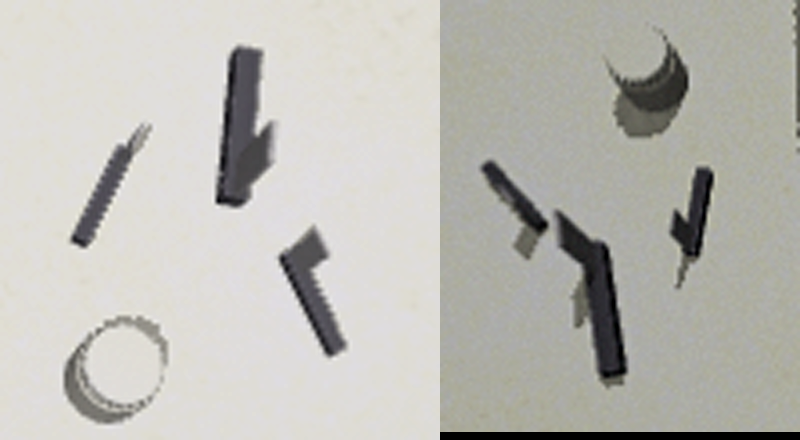

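View pics/c2.png

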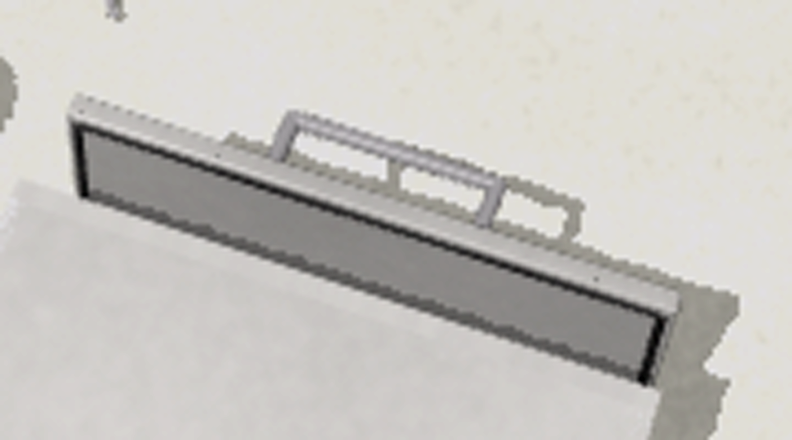

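View pics/c3.png

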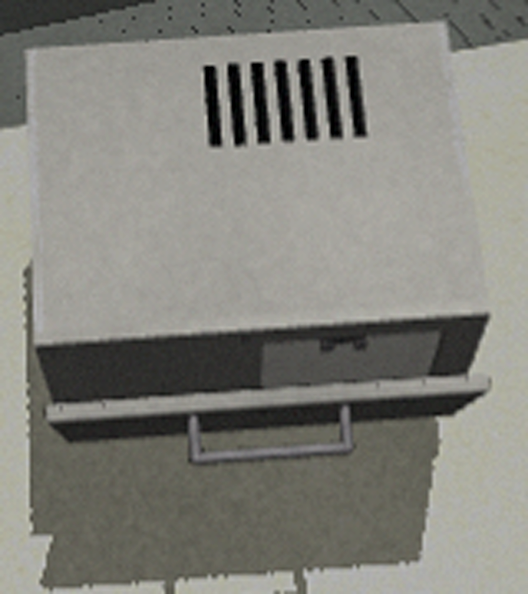

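```bash
python3 - <<'E'
from h import *
np.set_printoptions(precision=4,suppress=True)
S=model("scene");D=model("side")
c1=lambda x,y:(S,385+x/4-.4,195+y/4-.4)
c1b=lambda x,y:(D,160+(x-440)/3.6-.4,170+y/3.6-.4)
c2=lambda x,y:(S,210+x/4.4-.4,165+y/4.4-.4)
c3=lambda x,y:(D,250+x/3.3-.4,50+y/3.3-.4)
p={}
for n,a,b in [("handleR",c2(293,116),c3(350,450)),("handleL",c2(503,184),c3(194,458)),
 ("doorTopR outer",c2(80,97),c3(489,383)),("doorTopL outer",c2(678,298),c3(50,415)),
 ]:
    p[n],e=tri([a,b]);print(n,p[n],np.round(e,1))
print("handle len",np.linalg.norm(p["handleR"]-p["handleL"]))
for n,c in [("cabL",c3(37,346)),("cabR",c3(489,315)),("cabBR",c3(445,22)),("cabBL",c3(27,48))]:
    print(n,atz(*c,.238))
for n,c in [("cabBR",(S,168,319)),("cabBL",(S,325,370)),("cabFL",c2(655,385)),("cabFR",c2(20,183))]:
    print("scene",n,atz(*c,.238))
# square: stock top edges z=.024
for n,a,z in [("far L",c1(233,47),.024),("far R",c1(264,50),.024),("heel bottom L",c1(218,203),.0),("heel bottom R",c1(243,207),0)]:
    print(n,atz(*a,z))
for n,a,z in [("far",c1b(603,382),0),("far",c1b(626,378),0),("far top",c1b(601,376),.024),("far top",c1b(626,372),.024),("heel top",c1b(605,241),.024),("bladetop outer",c1b(556,208),.12),]:
    print("side",n,atz(*a,z))
print("bladetop",tri([c1(274,120),c1b(556,208)]),tri([c1(274,150),c1b(556,235)]))
print("small jar",tri([c1(125,360),c1b(640,55)]))
E
```

```text
handleR [ 0.5526 -0.1702  0.1954] [0.9 0.9]
handleL [ 0.5689 -0.047   0.199 ] [1. 1.]
doorTopR outer [ 0.5752 -0.2836  0.2248] [2.2 2.2]
doorTopL outer [0.6189 0.058  0.2193] [1.1 1.1]
handle len 0.12433497220250878
cabL [0.6706 0.0567 0.238 ]
cabR [ 0.6268 -0.2971  0.238 ]
cabBR [ 0.9053 -0.3319  0.238 ]
cabBL [0.9502 0.0235 0.238 ]
scene cabBR [ 0.9024 -0.3237  0.238 ]
scene cabBL [0.9348 0.0313 0.238 ]
scene cabFL [0.6722 0.055  0.238 ]
scene cabFR [ 0.6334 -0.2961  0.238 ]
far L [0.4451 0.2699 0.024 ]
far R [0.4428 0.2915 0.024 ]
heel bottom L [0.5515 0.278  0.    ]
heel bottom R [0.5508 0.2954 0.    ]
side far [0.4364 0.293  0.    ]
side far [0.436  0.2742 0.    ]
side far top [0.4364 0.288  0.024 ]
side far top [0.4358 0.2679 0.024 ]
side heel top [0.5469 0.2727 0.024 ]
side bladetop outer [0.5502 0.2837 0.12  ]
bladetop (array([0.5371, 0.2745, 0.1582]), [np.float64(1.101057233670698), np.float64(1.101057233670666)]) (array([0.5365, 0.2916, 0.0968]), [np.float64(0.5593136494733245), np.float64(0.5593136494732918)])
small jar (array([0.6856, 0.218 , 0.0683]), [np.float64(1.46258887657156), np.float64(1.462588876571501)])
```

The square meant is the largest, with its stock at scene (445,226) and side (204,252). Its stock measures about 110 mm, from x 0.44 to 0.55 at y≈0.285. The other two, at (412,241) and (462,267), are clearly shorter. The crop confirms its blade is at the far end, so it faces the cabinet. The cabinet yaw is about -0.12 and the door about 0.28 rad ajar.

```bash
cat >> h.py <<'E'
YAW=-0.120; CAB=np.array([0.6495,-0.120,0.0])
Rc=R.from_euler("z",YAW).as_matrix()
def cab(p): return CAB+Rc@np.array(p,float)
def tocab(p): return Rc.T@(np.array(p)-CAB)
def tooldown(yaw,flip):  # tool z down, y along +-side axis
    s=-1 if flip else 1
    x=np.array([np.cos(yaw),np.sin(yaw),0])*s; z=np.array([0,0,-1.]); return np.column_stack([x,np.cross(z,x),z])
def delta(target_tip,Rt,off,st=None):
    """shift(cm), turn for a point 'off' ahead of the TCP to be at target_tip with orientation Rt"""
    st=st or bot.read_state(); R0=R.from_rotvec(st["tcp_rot"]).as_matrix()
    t=np.array(target_tip)-off*Rt[:,2]
    return np.round(R0.T@(t-st["tool_pos"])*100,2), np.round(R.from_matrix(R0.T@Rt).as_rotvec(),3)
E
python3 - <<'E'
from h import *
np.set_printoptions(precision=4,suppress=True)
st=bot.read_state();print(R.from_rotvec(st["tcp_rot"]).as_matrix())
W=model("wrist");Rm=R.from_rotvec(W["rvec"]).as_matrix()
o=-Rm.T@W["tvec"];R0=R.from_rotvec(st["tcp_rot"]).as_matrix()
print("cam in tool",R0.T@(o-st["tool_pos"]),"fwd in tool",R0.T@Rm[2])
for f in (0,1): print(f,delta([.44,.29,.30],tooldown(YAW,f),.155))
E
```

```text
[[-0.8916  0.4527 -0.0008]
 [ 0.4527  0.8916 -0.0016]
 [ 0.     -0.0018 -1.    ]]
cam in tool [ 0.0671 -0.0009  0.031 ] fwd in tool [-0.2628  0.0003  0.9648]
0 (array([-26.1, -21.7,  -5.1]), array([-0.   ,  0.002,  2.792]))
1 (array([-26.1, -21.7,  -5.1]), array([-0.002, -0.   , -0.35 ]))
```

```bash
python3 - <<'E'
from h import *
print(delta(cab([-.0215,0,.31]),tooldown(YAW,1),.173), cab([-.0215,0,.3]))
E
```

```text
(array([-61.33, -49.52,  -7.85]), array([-0.002, -0.   , -0.35 ])) [ 0.62815461 -0.11742619  0.3       ]
```

```bash
python3 -m jog '[[[1,-5,-4,-6,0,0,-0.1],[1,-10,-8,-7.85,0,0,-0.2],[1,-15,-12,-7.85,0,0,-0.3],[1,-20,-16,-7.85,0,0,-0.35],[1,-25,-20,-7.85,0,0,-0.35],[1,-30,-24,-7.85,0,0,-0.35],[1,-35,-28,-7.85,0,0,-0.35],[1,-40,-32,-7.85,0,0,-0.35],[1,-45,-36.2,-7.85,0,0,-0.35],[1,-50,-40.3,-7.85,0,0,-0.35],[1,-54,-43.6,-7.85,0,0,-0.35],[1,-56,-45.2,-7.85,0,0,-0.35]]]' 30
python3 - <<'E'
from h import *
print(delta(cab([-.0215,0,.26]),tooldown(YAW,1),.173))
for n in("wrist",): cv2.imwrite(f"pics/{n}1.png",bot.read_camera(n)[:,:,::-1])
E
```

```text
time: 1.65
tool_pos: [0.6007, -0.057, 0.4828]
tcp_rot: [-0.189, -3.136, -0.0]
wrist_force: [-0.1, 1.2, -0.9]
width: -0.001
(array([-3.45, -5.67,  4.98]), array([ 0.   , -0.   , -0.001]))
```

View pics/wrist1.png

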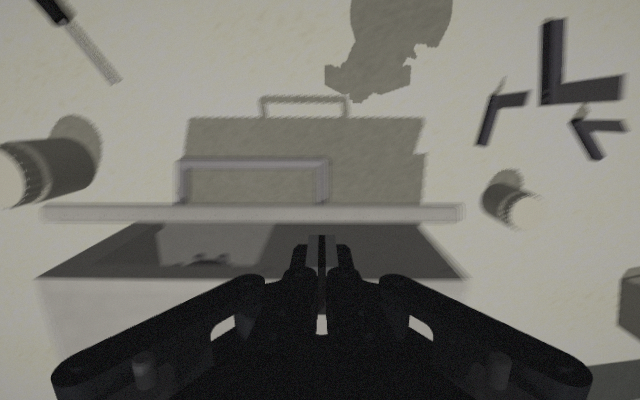

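The wrist view shows the door edge level at rows 204–220 and the cabinet roof's front edge at row 277. The closed fingertips at (322,240) are between them. Checking these against the frame.

```bash
python3 - <<'E'
from h import *
np.set_printoptions(precision=4,suppress=True)
W=model("wrist")
for n,u,v,z in [("roofR",40,277,.238),("roofL",466,277,.238),("edge inner R",42,222,.2256),("edge inner L",462,221,.2256),("edge outR",42,205,.2215),("edge outL",462,204,.2215)]:
    p=atz(W,u,v,z);print(n,p,tocab(p))
s=bot.read_state();print(s["tool_pos"],s["joint_vel"])
E
```

```text
roofR [ 0.6309 -0.3037  0.238 ] [ 0.0036 -0.1846  0.238 ]
roofL [0.6718 0.0455 0.238 ] [0.0024 0.167  0.238 ]
edge inner R [ 0.5874 -0.2965  0.2256] [-0.0406 -0.1826  0.2256]
edge inner L [0.6281 0.0475 0.2256] [-0.0413  0.1638  0.2256]
edge outR [ 0.5739 -0.2952  0.2215] [-0.0541 -0.183   0.2215]
edge outL [0.6151 0.0493 0.2215] [-0.0544  0.164   0.2215]
[ 0.6025 -0.0621  0.4824] [ 0.0597 -0.0374  0.053   0.0361  0.037   0.1187]
```

```bash
python3 -m jog '[[[1,-3.35,-5.3,0,0,0,0],[1,-3.35,-5.3,0,0,0,0],[1,-3.35,-5.3,2,0,0,0],[1,-3.35,-5.3,5,0,0,0],[1,-3.35,-5.3,5,0,0,0]]]'
python3 - <<'E'
from h import *
for n in("wrist",): cv2.imwrite(f"pics/{n}2.png",bot.read_camera(n)[:,:,::-1])
s=bot.read_state();print(tocab(s["tool_pos"]),s["wrist_force"])
W=model("wrist")
for n,u,v,z in [("tip",322,240,.26)]: print(proj(W,[cab([0,-.15,.238]),cab([0,.15,.238]),cab([-.022,0,.26])]))
E
```

```text
time: 2.33
tool_pos: [0.6256, -0.1096, 0.4286]
tcp_rot: [-0.185, -3.128, -0.002]
wrist_force: [-0.2, 0.4, 0.1]
width: -0.001
[-0.02432494  0.00729122  0.43085908] [ 0.2222824  -0.3277619   0.42107025]
[[ 69.23191281 274.93124972]
 [551.41706726 275.92596417]
 [308.21248295 260.31138861]]
```

View pics/wrist2.png

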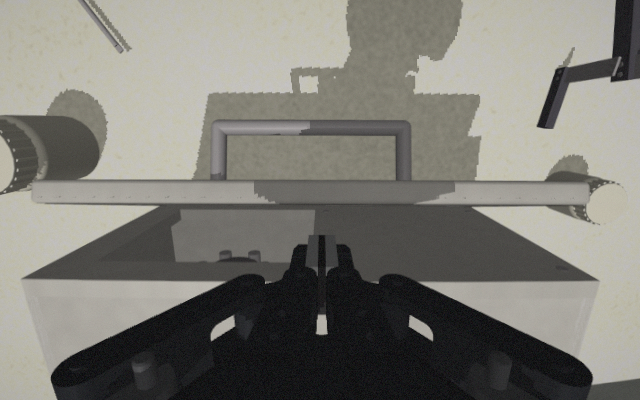

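```bash
python3 - <<'E'
from h import *
np.set_printoptions(precision=4,suppress=True)
W=model("wrist")
for n,u,v,z in [("roofR",23,280,.238),("roofL",598,281.5,.238)]:
    p=atz(W,u,v,z);print(n,p,tocab(p))
E
python3 -m jog '[[[1,-0.5,0,2,0,0,0],[1,-0.5,0,4,0,0,0],[1,-0.5,0,5.5,0,0,0],[1,-0.5,0,5.5,0,0,0]]]'
```

```text
roofR [ 0.6318 -0.3006  0.238 ] [ 0.0041 -0.1814  0.238 ]
roofL [0.6755 0.0597 0.238 ] [0.0043 0.1815 0.238 ]
time: 2.88
tool_pos: [0.6314, -0.1118, 0.3755]
tcp_rot: [-0.188, -3.132, -0.001]
wrist_force: [0.0, 0.1, -0.7]
width: 0.004
```

```bash
sed -i 's/CAB=np.array(\[0.6495/CAB=np.array([0.6520/' h.py; python3 -m jog '[[[1,1,0,0.2,0,0,0],[1,2.1,0,0.54,0,0,0],[1,3.3,0,1.1,0,0,0],[1,4.5,0,1.86,0,0,0],[1,5.6,0,2.7,0,0,0],[1,6.6,0,3.64,0,0,0],[1,7.5,0,4.65,0,0,0],[1,8.3,0,5.8,0,0,0],[1,8.3,0,5.8,0,0,0]]]'
python3 - <<'E'
from h import *
for n in("scene","side"): cv2.imwrite(f"pics/{n}3.png",bot.read_camera(n)[:,:,::-1])
s=bot.read_state();print(tocab(s["tool_pos"]),s["wrist_force"])
a=cv2.imread("pics/scene3.png")[130:330,150:450];b=cv2.imread("pics/side3.png")[50:250,200:450]
cv2.imwrite("pics/c4.png",cv2.convertScaleAbs(cv2.resize(np.hstack([a,b]),None,fx=1.45,fy=1.45),alpha=1.5))
E
```

```text
time: 4.0
tool_pos: [0.5484, -0.1017, 0.318]
tcp_rot: [-0.188, -3.132, -0.001]
wrist_force: [-0.5, -0.6, -0.6]
width: -0.001
[-0.10388763  0.00567925  0.31944997] [ 0.52822945 -0.03075835 -0.30194373]
```

View pics/c4.png

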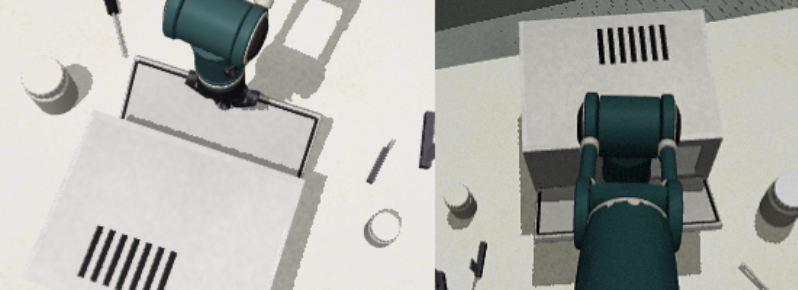

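The door now follows the fingers, at about 1 rad, and nothing else has moved. Carrying on down to the stop.

```bash
python3 -m jog '[[[1,0.7,0,1.2,0,0,0],[1,1.25,0,2.45,0,0,0],[1,1.7,0,3.8,0,0,0],[1,2,0,5.1,0,0,0],[1,2.1,0,6.3,0,0,0],[1,2.2,0,7.2,0,0,0],[1,2.2,0,7.5,0,0,0],[1,2.2,0,7.6,0,0,0],[1,2.2,0,7.6,0,0,0]]]'
```

```text
time: 5.22
tool_pos: [0.5282, -0.0994, 0.2444]
tcp_rot: [0.188, 3.135, -0.0]
wrist_force: [-0.8, 0.1, -0.9]
width: 0.004
```

```bash
python3 -m jog '[[[1,0,0,0.15,0,0,0],[1,0,0,0.3,0,0,0],[1,0,0,0.3,0,0,0]]]'; python3 -m jog '[[[1,0,0,0.2,0,0,0],[1,0,0,0.3,0,0,0],[1,0,0,0.3,0,0,0]]]'
```

```text
time: 5.6
tool_pos: [0.5284, -0.0994, 0.2434]
tcp_rot: [0.188, 3.135, -0.0]
wrist_force: [-4.6, 0.6, 12.2]
width: 0.003
time: 5.98
tool_pos: [0.5286, -0.0994, 0.2433]
tcp_rot: [0.188, 3.135, -0.0]
wrist_force: [-13.1, 2.9, 29.2]
width: -0.001
```

```bash
python3 -m jog '[[[1,0,0,-5,0,0,0],[1,0,0,-10,0,0,0],[1,0,0,-15,0,0,0],[1,0,0,-15,0,0,0]]]'
python3 - <<'E'
from h import *
print(delta([.4605,.283,.25],tooldown(YAW,1),.173))
for n in("scene",'side','wrist'): cv2.imwrite(f"pics/{n}4.png",bot.read_camera(n)[:,:,::-1])
E
```

```text
time: 6.48
tool_pos: [0.5297, -0.0998, 0.3943]
tcp_rot: [0.187, 3.125, -0.003]
wrist_force: [-0.1, 0.1, 0.5]
width: 0.002
(array([11.41, 37.17, -3.05]), array([-0.001,  0.011,  0.   ]))
```

View pics/wrist4.png

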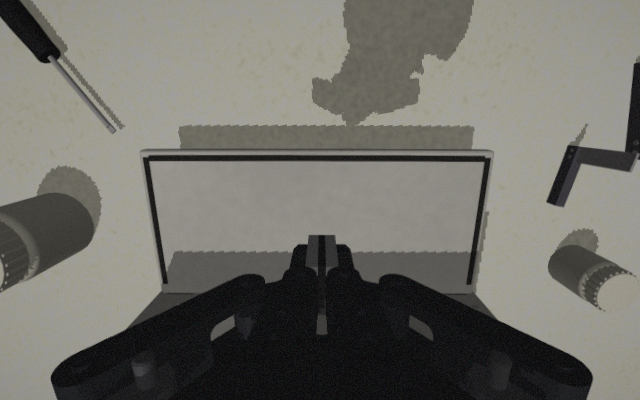

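The door lies open. Its free-edge corners are at (143,152) and (493,152), with the black gasket line inside them. I'll check those against the expected position while moving to the square.

```bash
python3 - <<'E'
from h import *
np.set_printoptions(precision=4,suppress=True)
W=model("wrist")
for u,v in [(143,152),(493,152),(164,288),(473,288)]: print(tocab(atz(W,u,v,.07)))
E
python3 -m jog '[[[1,2,6,-3,0,0,0],[1,4,12,-3,0,0,0],[1,5.5,18,-3,0,0,0],[1,7,24,-3,0,0,0],[0.5,9,30,-3,0,0,0],[0.5,10.5,34,-3,0,0,0],[0.5,11.4,37.2,-3,0,0,0],[0.5,11.4,37.2,-3,0,0,0],[0.5,11.4,37.2,-3,0,0,0]]]'
python3 - <<'E'
from h import *
for n in('wrist',): cv2.imwrite(f"pics/{n}5.png",bot.read_camera(n)[:,:,::-1])
E
```

```text
[-0.1641 -0.168   0.07  ]
[-0.1643  0.1718  0.07  ]
[-0.0152 -0.1684  0.07  ]
[-0.0154  0.1727  0.07  ]
time: 7.75
tool_pos: [0.4589, 0.2831, 0.4164]
tcp_rot: [-0.187, -3.133, 0.004]
wrist_force: [-0.1, -1.0, 0.8]
width: 0.5
```

View pics/wrist5.png

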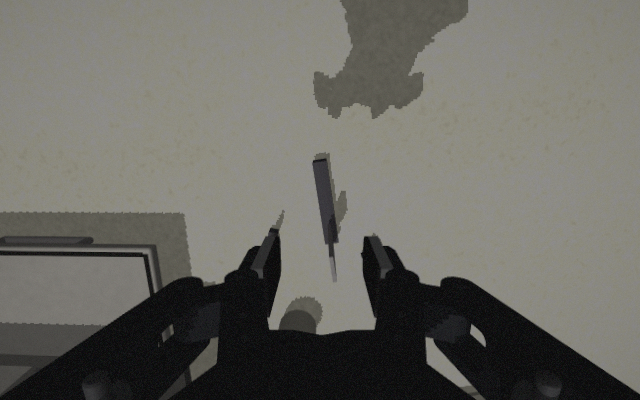

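```bash
python3 - <<'E'
import cv2
a=cv2.imread("pics/wrist5.png")[140:300,240:400]
cv2.imwrite("pics/c5.png",cv2.convertScaleAbs(cv2.resize(a,None,fx=3.7,fy=3.7,interpolation=cv2.INTER_CUBIC),alpha=1.8))
E
```

```text
(no output)
```

View pics/c5.png

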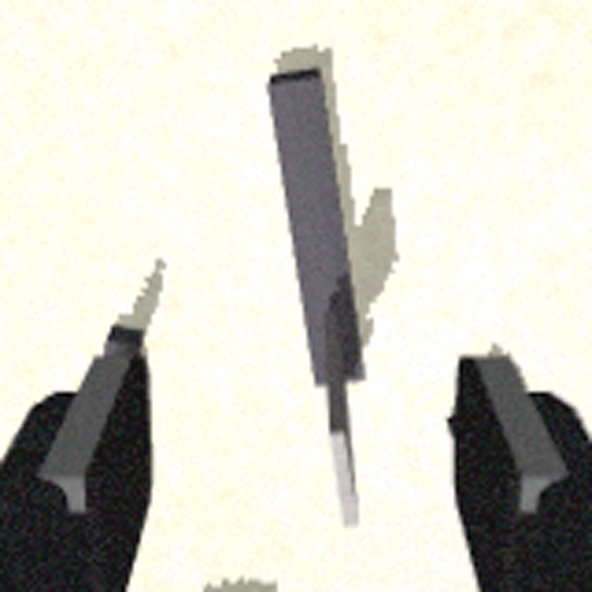

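Enlarged, the stock's top face has corners (270,82), (318,72), (316,386) and (362,378) in the crop. The blade is at the far (heel) end and the fingers straddle it.

```bash
python3 - <<'E'
from h import *
np.set_printoptions(precision=4,suppress=True)
W=model("wrist"); P=[]
for x,y in [(270,82),(318,72),(316,386),(362,378)]:
    p=atz(W,240+x/3.7-.4,140+y/3.7-.4,.024);P.append(p);print(p)
P=np.array(P)
a=P[2]-P[0];b=P[3]-P[1];print(np.arctan2(a[1],a[0]),np.arctan2(b[1],b[0]),np.linalg.norm(a),np.linalg.norm(b),np.linalg.norm(P[1]-P[0]))
h=(P[2]+P[3])/2;f=(P[0]+P[1])/2;d=(h-f)/np.linalg.norm(h-f);yaw=np.arctan2(d[1],d[0]);print("heel",h,"far",f,"yaw",yaw)
for back in(.07,.075):
  g=h-back*d;g[2]=.012;print("grip",g,delta(g,tooldown(yaw,1),.155), delta(g+[0,0,.1],tooldown(yaw,1),.155))
E
```

```text
[0.4395 0.273  0.024 ]
[0.4381 0.2892 0.024 ]
[0.5492 0.2755 0.024 ]
[0.5481 0.2922 0.024 ]
0.0227531743289836 0.026961585397430356 0.1097962210429792 0.11009125127350795 0.01623258571670695
heel [0.5487 0.2838 0.024 ] far [0.4388 0.2811 0.024 ] yaw 0.024860203148924627
grip [0.4787 0.2821 0.012 ] (array([-1.99,  0.22, 24.98]), array([-0.002, -0.002, -0.145])) (array([-1.98,  0.2 , 14.98]), array([-0.002, -0.002, -0.145]))
grip [0.4737 0.282  0.012 ] (array([-1.5 ,  0.15, 24.98]), array([-0.002, -0.002, -0.145])) (array([-1.48,  0.13, 14.98]), array([-0.002, -0.002, -0.145]))
```

```bash
python3 - <<'E'
from h import *
np.set_printoptions(precision=4,suppress=True)
S=model("scene")
c1=lambda x,y:(S,385+x/4-.4,195+y/4-.4)
for x,y in [(115,145),(132,152),(72,240),(90,246),(283,258),(318,228),(345,348)]:print(atz(*c1(x,y),.016))
E
python3 -m jog '[[[0.5,-0.7,0.1,5,0,0,-0.07],[0.5,-1.5,0.15,10,0,0,-0.145],[0.5,-1.5,0.15,14,0,0,-0.145],[0.5,-1.5,0.15,14,0,0,-0.145]]]'
python3 - <<'E'
from h import *
for n in('wrist',): cv2.imwrite(f"pics/{n}6.png",bot.read_camera(n)[:,:,::-1])
E
```

```text
[0.5297 0.1999 0.016 ]
[0.5323 0.2122 0.016 ]
[0.6019 0.1807 0.016 ]
[0.6035 0.1933 0.016 ]
[0.5851 0.3231 0.016 ]
[0.5595 0.3442 0.016 ]
[0.6375 0.3708 0.016 ]
time: 8.3
tool_pos: [0.4727, 0.2809, 0.2741]
tcp_rot: [0.036, -3.133, 0.007]
wrist_force: [-1.1, 0.5, 0.6]
width: 0.503
```

View pics/wrist6.png

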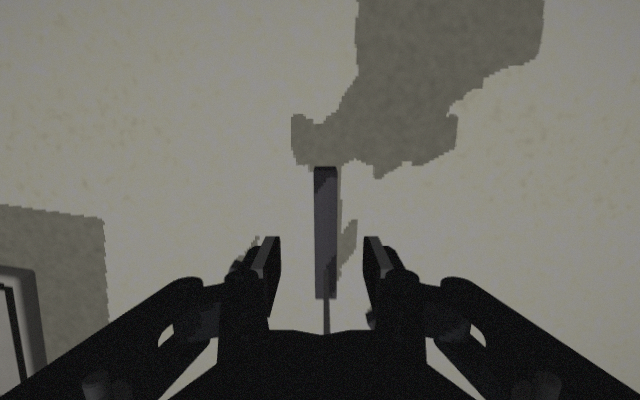

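Fingers straddle the stock at (326,235), lined up with it. The other squares are clear, starting at x ≥ 0.53. Descending and gripping.

```bash
python3 -m jog '[[[0.5,0,0.15,4,0,0,0],[0.5,0,0.15,8,0,0,0],[0.5,0,0.15,9.6,0,0,0],[0.5,0,0.15,9.6,0,0,0],[0.5,0,0.15,9.6,0,0,0]]]'
python3 - <<'E'
from h import *
s=bot.read_state();print(s["tool_pos"],s["wrist_force"])
for n in('wrist',): cv2.imwrite(f"pics/{n}7.png",bot.read_camera(n)[:,:,::-1])
E
```

```text
time: 8.98
tool_pos: [0.4755, 0.2854, 0.1844]
tcp_rot: [-0.039, 3.138, 0.003]
wrist_force: [-0.4, 1.5, 0.2]
width: 0.504
[0.47549071 0.28536108 0.18437423] [-0.41858274  1.47111246  0.24826892]
```

View pics/wrist7.png

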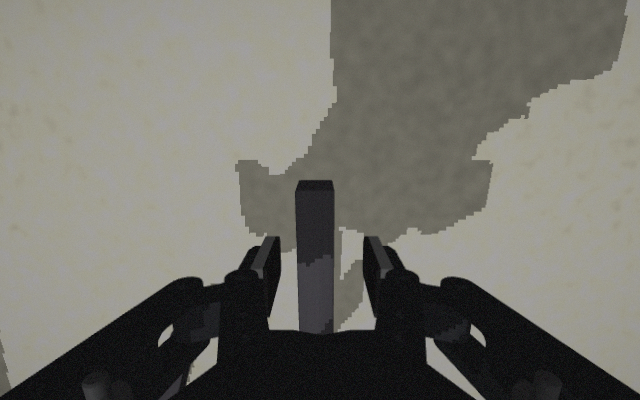

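```bash
python3 -m jog '[[[0.5,0,-0.3,0.4,0,0,0],[0.5,0,-0.3,0.8,0,0,0],[0.5,0,-0.3,0.8,0,0,0],[0.5,0,-0.3,0.8,0,0,0]]]'
python3 -m jog '[[[1,0,0,0,0,0,0],[1,0,0,0,0,0,0],[1,0,0,0,0,0,0],[1,0,0,0,0,0,0],[1,0,0,0,0,0,0],[1,0,0,0,0,0,0]]]' 70
python3 - <<'E'
from h import *
for n in('wrist',): cv2.imwrite(f"pics/{n}8.png",bot.read_camera(n)[:,:,::-1])
E
```

```text
time: 9.52
tool_pos: [0.4742, 0.2818, 0.1741]
tcp_rot: [0.04, -3.141, 0.0]
wrist_force: [0.4, -0.0, 1.1]
width: 0.501
time: 10.28
tool_pos: [0.4745, 0.282, 0.1745]
tcp_rot: [-0.04, 3.141, 0.001]
wrist_force: [-0.4, 0.6, 3.6]
width: 0.197
```

View pics/wrist8.png

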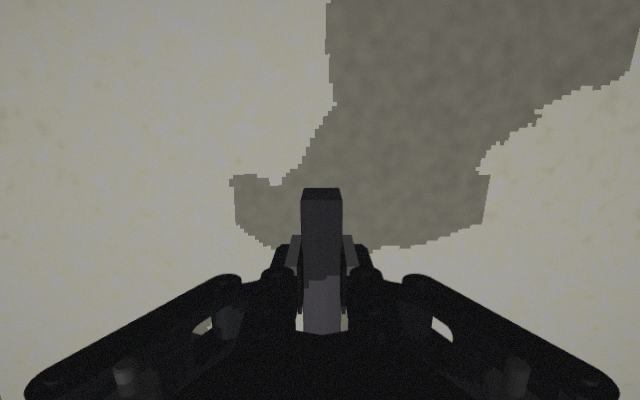

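```bash
python3 -m jog '[[[1,0,0,-2,0,0,0],[1,0,0,-6,0,0,0],[1,0,0,-11,0,0,0],[1,0,0,-15,0,0,0],[1,0,0,-15,0,0,0],[1,0,0,-15,0,0,0]]]'
python3 - <<'E'
from h import *
for n in('wrist','scene'): cv2.imwrite(f"pics/{n}9.png",bot.read_camera(n)[:,:,::-1])
s=bot.read_state();print(s["tool_pos"],s["wrist_force"],s["width"])
print(delta(cab([-.03-.074,.085,.11]),tooldown(YAW,1),.1745,s))
a=cv2.imread("pics/scene9.png")[130:330,300:500]
cv2.imwrite("pics/c9.png",np.hstack([cv2.resize(a,(400,400)),cv2.imread("pics/wrist9.png")[:,160:560]]))
E
```

```text
time: 11.08
tool_pos: [0.4734, 0.2813, 0.3222]
tcp_rot: [0.04, -3.139, 0.002]
wrist_force: [-0.5, -0.8, -2.8]
width: 0.197
[0.47320126 0.28115235 0.32123295] [ 0.3845122   0.50045136 -1.24785068] 0.19540615939693037
(array([ -7.82, -30.63,   3.71]), array([-0.003, -0.005,  0.145]))
```

View pics/c9.png

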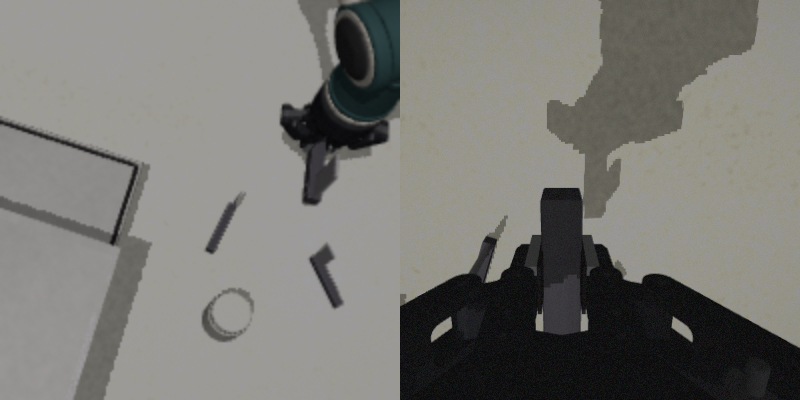

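The square is lifted and held; the stock keeps its place between the pads. Moving over the door.

```bash
python3 -m jog '[[[1,0,-5,0,0,0,0.05],[1,0,-10,0,0,0,0.1],[1,-1,-15,0,0,0,0.145],[1,-3,-20,0,0,0,0.145],[1,-5.5,-25,0,0,0,0.145],[1,-7.3,-29,0,0,0,0.145],[1,-7.8,-30.6,1,0,0,0.145],[1,-7.8,-30.6,3,0,0,0.145],[1,-7.8,-30.6,3.6,0,0,0.145],[1,-7.8,-30.6,3.6,0,0,0.145],[1,-7.8,-30.6,3.6,0,0,0.145]]]'
python3 - <<'E'
from h import *
for n in("scene",'side','wrist'): cv2.imwrite(f"pics/{n}10.png",bot.read_camera(n)[:,:,::-1])
s=bot.read_state();print(tocab(s["tool_pos"]),s["tcp_rot"],s["wrist_force"])
print(delta(cab([-.0-.074,.085,.07]),tooldown(YAW,1),.1745,s))
a=cv2.imread("pics/scene10.png")[130:290,200:400];b=cv2.imread("pics/side10.png")[60:260,240:440]
f=lambda x:cv2.convertScaleAbs(cv2.resize(x,(400,400*x.shape[0]//x.shape[1]),interpolation=cv2.INTER_CUBIC),alpha=1.6)
A=f(a);B=f(b);A=cv2.copyMakeBorder(A,0,400-A.shape[0],0,0,cv2.BORDER_CONSTANT)
cv2.imwrite("pics/c10.png",np.hstack([A,B]))
E
```

```text
time: 12.55
tool_pos: [0.5601, -0.0216, 0.2886]
tcp_rot: [0.187, 3.136, 0.0]
wrist_force: [-0.9, 0.4, -2.3]
width: 0.2
[-0.10279675  0.08648867  0.2890827 ] [ 1.87136081e-01  3.13440936e+00 -1.84299473e-05] [ 0.63696882  0.61710513 -1.98573553]
(array([-2.87, -0.15,  4.46]), array([0.   , 0.002, 0.001]))
```

View pics/c10.png

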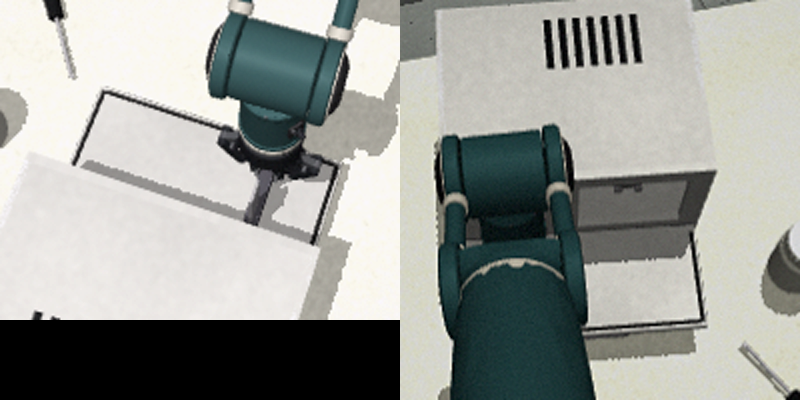

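View pics/wrist10.png

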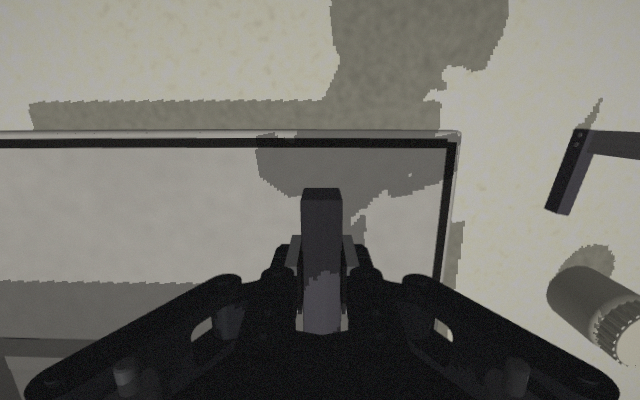

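```bash
python3 - <<'E'
from h import *
im=cv2.imread("pics/wrist10.png");g=cv2.cvtColor(im,cv2.COLOR_BGR2GRAY).astype(float);g=cv2.GaussianBlur(g,(3,3),0)
W=model("wrist");P=[]
for u in list(range(10,240,4))+list(range(340,430,4)):
    c=g[136:156,u];d=np.diff(c);i=int(np.argmax(d))  # dark gasket -> leaf
    j=d[max(i-1,0):i+2]; P.append((u,136+i+.5))
P=np.array(P);med=np.median(P[:,1]);P=P[abs(P[:,1]-med)<5]
X=np.array([atz(W,u,v,.07) for u,v in P])
k=np.polyfit(X[:,1],X[:,0],1);r=X[:,0]-np.polyval(k,X[:,1]);k=np.polyfit(X[abs(r)<.001,1],X[abs(r)<.001,0],1)
print("yaw from gasket",-np.arctan(k[0]),len(P),np.std(r))
S=model("side");print([atz(S,*q,.238) for q in [(0,0)]][0][:0])
E
```

```text
yaw from gasket -0.12174498057741479 81 0.00014443197041126712
[]
```

```bash
python3 - <<'E'
from h import *
# fit roof front edge in wrist2 (camera pose then: tool read at t~2.33) -> use relative slope only via side view roof front edge
im=cv2.imread("pics/side0.png");g=cv2.GaussianBlur(cv2.cvtColor(im,cv2.COLOR_BGR2GRAY).astype(float),(3,3),0)
S=model("side");P=[]
for u in range(266,394,2):
    v0=50+(346+(315-346)*((u-250)*3.3-37)/452)/3.3
    a=int(v0)-6;d=np.diff(g[a:a+13,u]);i=int(np.argmin(d))
    if 0<i<len(d)-1:
        y0,y1,y2=d[i-1],d[i],d[i+1];off=.5*(y0-y2)/(y0-2*y1+y2) if y0-2*y1+y2 else 0
        P.append((u,a+i+.5+off))
X=np.array([atz(S,u,v,.238) for u,v in P]);m=np.ones(len(X),bool)
for _ in range(4):
    k=np.polyfit(X[m,1],X[m,0],1);r=X[:,0]-np.polyval(k,X[:,1]);m=abs(r)<2*np.std(r[m])+1e-4
print("yaw roof side",-np.arctan(k[0]),m.sum(),np.std(r[m]),"x at y=-.12",np.polyval(k,-.12))
# rear edge too via scene left side edge
E
```

```text
yaw roof side -0.12140603014221886 64 0.00015878680799938374 x at y=-.12 0.649793123666999
```

Two independent line fits, the door gasket and the roof edge, both give a yaw of -0.1215. Lowering to just above the door.

```bash
python3 -m jog '[[[1,-0.5,-0.1,1.5,0,0,0.002],[1,-1.5,-0.1,3,0,0,0.002],[1,-2,-0.1,4,0,0,0.002],[1,-2,-0.1,4.2,0,0,0.002],[1,-2,-0.1,4.2,0,0,0.002]]]'
python3 - <<'E'
from h import *
s=bot.read_state();print(tocab(s["tool_pos"]),s["tcp_rot"],s["wrist_force"])
print(delta(cab([-.0-.074,.085,.07]),tooldown(-.1215,1),.1745,s))
E
```

```text
time: 13.32
tool_pos: [0.5797, -0.0255, 0.2457]
tcp_rot: [-0.191, -3.135, -0.0]
wrist_force: [0.2, -0.1, -2.9]
width: 0.197
[-0.08309885  0.08511761  0.24572933] [-1.91259080e-01 -3.13469281e+00 -7.96337025e-05] [ 0.21975546 -0.05038973 -2.89065242]
(array([-0.91, -0.01,  0.12]), array([-0.   , -0.001, -0.   ]))
```

```bash
python3 -m jog '[[[1,-0.3,0,0,0,0,0],[1,-0.5,0,0,0,0,0],[1,-0.7,0,0,0,0,0],[1,-0.7,0,0,0,0,0]]]'; python3 -m jog '[[[1,-0.1,0,0,0,0,0],[1,-0.2,0,0,0,0,0],[1,-0.2,0,0,0,0,0]]]';python3 -m jog '[[[1,-0.1,0,0,0,0,0],[1,-0.2,0,0,0,0,0],[1,-0.2,0,0,0,0,0]]]'
```

```text
time: 13.82
tool_pos: [0.5861, -0.0263, 0.2461]
tcp_rot: [-0.191, -3.134, -0.0]
wrist_force: [-4.6, 0.6, 0.0]
width: 0.198
time: 14.2
tool_pos: [0.5868, -0.0264, 0.2457]
tcp_rot: [-0.191, -3.13, -0.0]
wrist_force: [-10.3, 1.7, 4.5]
width: 0.194
time: 14.58
tool_pos: [0.5875, -0.0264, 0.2454]
tcp_rot: [-0.191, -3.126, -0.001]
wrist_force: [-14.8, 2.9, 6.5]
width: 0.195
```

```bash
python3 -m jog '[[[1,0,0,0.1,0,0,0],[1,0,0,0.2,0,0,0],[1,0,0,0.2,0,0,0]]]'; python3 -m jog '[[[1,0,0,0.1,0,0,0],[1,0,0,0.2,0,0,0],[1,0,0,0.2,0,0,0],[1,0,0,0.2,0,0,0]]]'
python3 - <<'E'
from h import *
for n in("scene",'side','wrist'): cv2.imwrite(f"pics/{n}11.png",bot.read_camera(n)[:,:,::-1])
s=bot.read_state();print(tocab(s["tool_pos"]),R.from_rotvec(s["tcp_rot"]).as_matrix()[:,2],s["wrist_force"],s["torque"])
a=cv2.imread("pics/scene11.png")[160:260,280:380]
A=cv2.resize(a,(400,400),interpolation=cv2.INTER_CUBIC)
cv2.imwrite("pics/c11.png",cv2.convertScaleAbs(np.hstack([A,cv2.imread("pics/wrist11.png")[:,160:560]]),alpha=1.6))
E
```

```text
time: 14.95
tool_pos: [0.5875, -0.0264, 0.2444]
tcp_rot: [-0.191, -3.126, -0.001]
wrist_force: [-17.9, 2.3, 13.1]
width: 0.196
time: 15.45
tool_pos: [0.5875, -0.0263, 0.2444]
tcp_rot: [-0.19, -3.126, -0.001]
wrist_force: [-23.0, 1.7, 24.2]
width: 0.195
[-0.07521832  0.08522469  0.24432306] [-0.01023878  0.00105954 -0.99994702] [-22.7532513    2.37588327  24.8052893 ] [ 0.34664499  3.1123515  -0.08818303]
```

View pics/c11.png

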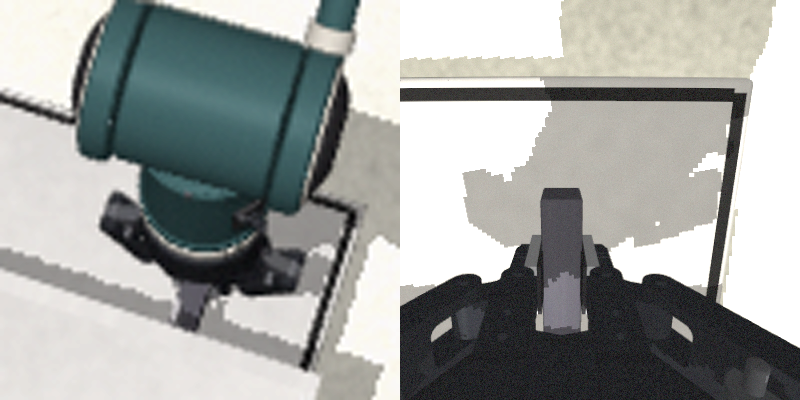

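The tool stopped dead in z at 0.2444 m, which puts the underside at 0.070 m. Both contacts are loaded, about 23 N on the panel and 25 N on the door. The moment about the TCP (3.1 N m) only fits a flat stock: tipping onto the heel and blade top would give about -0.8 N m. In the pictures the blade is up against the panel and the stock is straight. I'll hold for a second to check it stays steady.

```bash
python3 -m jog '[[[1,0,0,0,0,0,0],[1,0,0,0,0,0,0],[1,0,0,0,0,0,0],[1,0,0,0,0,0,0],[1,0,0,0,0,0,0],[1,0,0,0,0,0,0],[1,0,0,0,0,0,0],[1,0,0,0,0,0,0]]]' 
python3 - <<'E'
from h import *
s=bot.read_state();print(tocab(s["tool_pos"]),R.from_rotvec(s["tcp_rot"]).as_matrix()[:,2],s["wrist_force"],s["torque"])
im={n:bot.read_camera(n)[:,:,::-1] for n in("scene","side")}
cv2.imwrite("pics/c12.png",cv2.convertScaleAbs(np.hstack([cv2.resize(im["scene"][90:330,140:500],(400,267)),cv2.resize(im["side"][40:300,140:500],(400,267))]),alpha=1.5))
a=cv2.imread("pics/scene0.png").astype(int)
for nm,(x0,x1,y0,y1) in {"largejar":(160,205,165,212),"screwdriver":(212,244,105,172),"smalljar":(398,432,270,302)}.items():
    print(nm,np.abs(a[y0:y1,x0:x1]-im["scene"][y0:y1,x0:x1]).mean())
E
```

```text
time: 16.6
tool_pos: [0.5875, -0.0264, 0.2444]
tcp_rot: [-0.19, -3.126, -0.001]
wrist_force: [-22.5, 3.3, 23.9]
width: 0.196
[-0.07521075  0.0852322   0.24435094] [-0.01018569  0.00107461 -0.99994755] [-22.54840826   3.28986462  23.87326014] [ 0.29909678  3.14307236 -0.02608823]
largejar 6.716942474389283
screwdriver 6.732742537313433
smalljar 7.1525735294117645
```

View pics/c12.png

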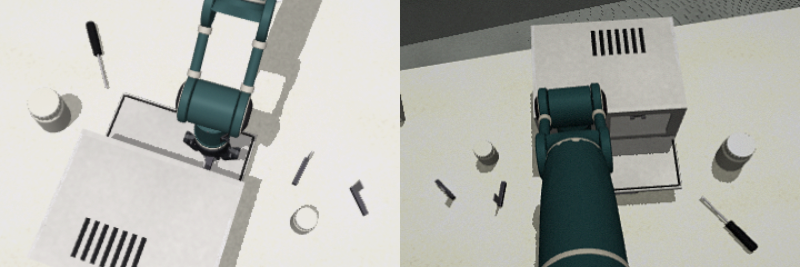

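```bash
python3 -c "
from workcell import bot
print(bot.finish_job()); s=bot.read_state(); print(s['time'],s['wrist_force'],s['width'])"
```

```text
the job is handed in; nothing more can be done
None
the job is handed in; nothing more can be done
```

The door is open on its stop, and the square is gripped and pressed into the corner against both faces. I handed the job in at about 17 s.

- **Door:** I hooked its inner face with the closed fingers and brought it down. It stopped firmly with the fingertips at 70 mm, and pushing on raised the force to 29 N without it moving further. The open free edge measured about 2 mm from where it should be, within calibration error.
- **Square:** I took the largest of the three, whose stock measured 110 mm. I gripped it at 70 N about 75 mm from the heel and set the heel at about y = 85 mm, in line with the cabinet. Two line fits gave a cabinet yaw of -0.1215 rad.
- **Last checks:** Over the last second it held steady at about 23 N on the panel and 24 N on the door, with the underside at 70 mm. The jars and screwdriver had not moved in the pictures.
- **Not fully confirmed:** Under load the tool leans about 0.6° from vertical. The measured moment fits the stock lying flat, not tipped onto its heel. The arm hid the contact lines from the cameras, so I could not check by eye that there is no gap.

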